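# Lay the standing lens-tube carton down in its cradle

## Task

A slim white carton with a glass lens tube inside stands on end in the small wooden cradle. Without gripping or lifting it, use the open fingers to tip it over away from the cradle's upright end stop and ease it all the way down, never letting it fall freely, so that it lies gently on the cradle's lining, its far end sticking out over the open end; then push it back along the cradle until its foot end is against the end stop. Leave the other things on the table where they are.

Things in the scene. Friction and masses are not known exactly. Their poses are not given: they have to be found in the camera images.
- cradle: Fixed wooden block, 140 x 74 mm, origin at the centre of its underside, z up. Dark rubber lining on top, 60 mm above the table, x = -60 to +70 mm. Aluminium end stop at the -x end: face at x = -60 mm, 10 mm thick, top 94 mm above the table. The +x end is open: the carton is tipped towards +x. Side strips, inner faces at y = +-31 mm, rise 8 mm above the lining.
- carton: Slim white carton 173 x 29 x 26 mm, about 150 g, standing on end, 2 to 6 mm in front of the end stop. Origin: centre of the 173 x 29 mm face that looks along the cradle's +x at the start, which it shall lie on. x axis: along its length from foot to top (up at the start); z: from that face through the 26 mm thickness (towards the stop at the start).
- carton_foot (a point): Centre of the carton's 29 x 26 mm foot end (the lower end at the start); axes as the carton's. The carton turns about the lower edge of the face named above; past about 9 degrees of lean it goes on over by itself. Lying flat, it sticks out beyond the cradle's open end by 40 to 75 mm.
- lying_carton: slim white carton, 173 x 29 x 26 mm, lying flat on the table away from the cradle; a bystander, origin under its centre
- tape: roll of tape, 52 mm across, 28 mm high; a bystander, origin under its centre
- charger_box: black charger, 42 x 62 x 30 mm; a bystander, origin under its centre
- rock: brown rock specimen, 40 x 56 x 26 mm; a bystander, origin under its centre
- glasses: safety glasses, 59 x 126 x 44 mm; a bystander, origin under its centre
- lens: hand lens with a handle, 62 x 148 x 9 mm, lying flat; a bystander, origin under its centre
- torch: dark torch lying on its side, 32 x 104 x 32 mm; a bystander, origin under its centre
Not all that is in view belongs to the job. What is shaped like the carton but red or yellow is not meant.

How it is judged:
By the outcome, as a careful person would: the job done as asked, in the order asked, and still so for the second after the job is handed in, with the robot touching nothing.
It also fails if it takes over 58 s, if anything falls off the work surface, if the arm or the gripper's body presses on something with over 40 N, if the wrist force passes 120 N, or if a joint passes its speed limit or range.

## Robot

A 7-joint arm with a two-finger parallel gripper is mounted at the origin on a cart in front of the work surface, level with it; the furniture and walls round the work are solid. World frame = base frame: x ahead of the robot, y to its left, z up, the work surface at z = 0. Lengths are in m, angles in rad, forces in N, time in s.
With the tool pointing down it reaches from about 0.425 to 0.925 m from the base axis. Payload 6.8 kg.
Tool frame: the origin (TCP) lies midway between the tips of the shut fingers; the grasp point (between the pads) lies r.pinch_z behind it (r.pinch_z is the distance from the TCP to the grasp point, in m); z points along the fingers, y is the line along which they close (so a half turn about z gives the same grasp; the last joint's range is limited). The gripper opens to 88 mm and grips with 3 to 60 N. Pads are 20 mm wide; open, the fingers measure 115 mm over their backs; the gripper's body (75 mm by 178 mm) begins 61 mm behind the grasp point.
Start: joints at [1.001, 0.477, 0.022, 1.555, -0.011, 1.109, -0.083], TCP at [0.301, -0.604, 0.223] pointing down, gripper open.
Joint ranges: [-2.96, 2.96], [-0.34, 2.1], [-1.41, 1.46], [0.24, 2.44], [-1.37, 4.51], [0.17, 1.92], [-2.96, 2.96]. Speed limits (rad/s): [2.39, 2.39, 3.14, 3.14, 3.14, 3.14, 3.14].

## Interface

Orientations are given as [roll, pitch, yaw] about the fixed x, y, z axes, in that order (R = Rz(yaw) Ry(pitch) Rx(roll)).
In Python, from bench import r, optics gives the robot as it stands. The module is installed in compiled form; this text tells all that it offers.
- The arm moves only by the shell command python3 -m handwheel 'ROWS' [FORCE]. ROWS is a JSON object of lists of equal length, an entry for each row: "offset": the shift along the tool's x, y, z in cm, a list of three; "dr": the turn, a rotation vector about the tool's x, y, z in rad, a list of three; "claw": the opening, from -1 (shut) to 1 (fully open). A call has 1 to 5 rows; each row is the pose to reach, as a shift and turn from the pose commanded when the call began, along the tool's axes at that moment; what a row does not reach only later rows make up. A row lasts 1/8 s, in which the tool goes at most 62.5 mm and 10.7 degrees, less where a joint would pass 70% of its speed; a pose out of reach is approached as far as the arm can. A call with a gripper value outside its range is refused whole. The fingers move at their own pace and stop on an object; FORCE is the grip in N (left out, the last holds). Time passes only in rows, so rows that repeat a pose let the fingers close. It gives the time, the measured TCP pose, the force, the opening and the grip force at its end, in the units of the state.
- r.state(): the state, without advancing time (a new reading comes with each control period).
- optics.capture(name): name is "scene" or "top" or "wrist"; returns the picture (480x640x3 uint8, red, green, blue); there is no depth.
- optics.calibration(name): a dict with "intrinsics" (3x3 intrinsics, pixels), "rvec" (rotation vector, rad) and "tvec" (3), from world to camera coordinates, as OpenCV has them. Camera axes: x right, y down, z forward; pixel columns grow to the right and rows downward; lengths in m; the calibration is good to about 2 mm. A picture is of the moment at which its call begins: read the wrist's pose just before it. calibration takes no time and is no camera call; for the wrist camera it gives the pose at the moment of the call.
- r.sign_off(): hands the job in; it is judged then, once.
The state is a dict: "t": time; "joints": joint angles; "dq": joint speeds; "joint_efforts": joint torques, N m; "ee_pos": TCP position; "eef_rot": TCP orientation; "ft_force": force on the tool from outside, world axes, zero at the start; "torque": the same for the moment, N m; "gripper_width": finger opening in m; "gripper_force": force on a finger pad.
Only numpy, scipy, OpenCV 4.12 (cv2) and the standard library are available. Lean on these libraries where they do the work, as an engineer would, in place of code of your own. Each camera call takes 0.05 s, during which the arm holds its last target. There are 200 camera calls.

## Working session

There is one attempt and no reset: what is moved stays moved. The work goes in short steps, Python scripts to look and compute and a shell command to move; the robot and the scene stay as the last step left them, time stands still between calls to the robot, and variables do not carry over. Pictures are saved under pics/ and viewed, at most 10 in all, crops included, and the job is handed in when it is done.

```bash
mkdir -p pics; python3 - <<'E'
from bench import r, optics
import cv2
for n in("scene","top"):
    im=optics.capture(n); cv2.imwrite(f"pics/{n}0.png",im[:,:,::-1])
    c=optics.calibration(n); print(n,c)
s=r.state(); print(s['t'],s['ee_pos'],s['eef_rot'],s['ft_force'],r.pinch_z)
E
```

```text
scene {'intrinsics': array([[552.9474777 ,   0.        , 321.91509912],
       [  0.        , 552.9474777 , 240.07696343],
       [  0.        ,   0.        ,   1.        ]]), 'rvec': array([ 0.89335108, -2.43238678,  1.16573191]), 'tvec': array([0.46340446, 0.26961194, 1.22133977])}
top {'intrinsics': array([[540.14132105,   0.        , 316.51148248],
       [  0.        , 540.14132105, 233.54635799],
       [  0.        ,   0.        ,   1.        ]]), 'rvec': array([ 2.16012052, -2.19305879,  0.1180315 ]), 'tvec': array([0.08086069, 0.53200031, 1.47273707])}
0.1 [ 0.30050041 -0.60385158  0.22183897] [-3.14005034e+00  1.31791976e-04  4.61808655e-01] [ 0.32407457 -0.31741606 -0.10454043] 0.0187
```

View pics/scene0.png

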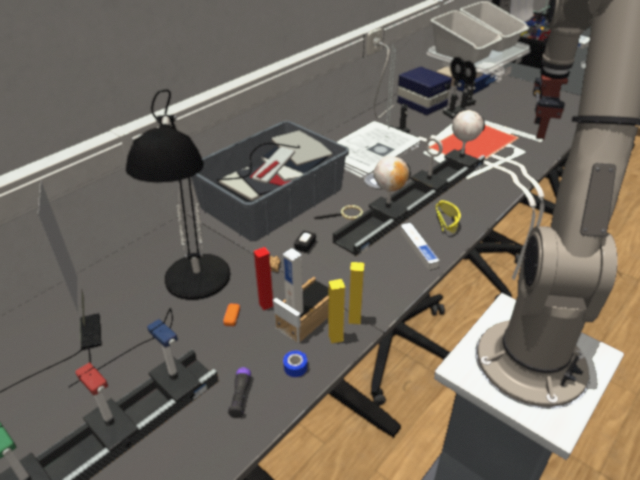

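View pics/top0.png

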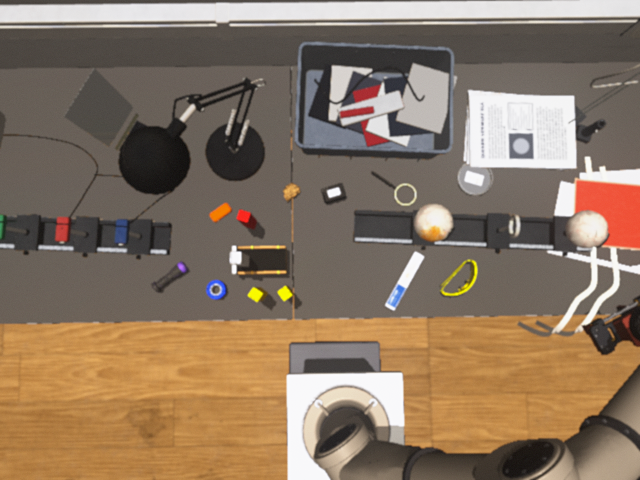

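Scene picture: the candidates are the white standing carton in the cradle (scene 292,283; top 240,257), the lying white carton (scene 420,245), the red one (scene 263,280) and two yellow ones (scene 337,310 and 356,293). By the description I choose the white one standing in the cradle. The cradle's stop is at its left end in the top view, and its open end faces right (about world −y).

```bash
python3 - <<'E'
import cv2,numpy as np
a=cv2.imread('pics/top0.png')[195:315,200:320]; b=cv2.imread('pics/scene0.png')[235:355,230:380]
A=cv2.resize(a,(480,480),interpolation=cv2.INTER_CUBIC)
cv2.imwrite('pics/c_top.png',cv2.resize(a,(600,600),interpolation=cv2.INTER_CUBIC))
cv2.imwrite('pics/c_scene.png',cv2.resize(b,(750,600),interpolation=cv2.INTER_CUBIC))
E
```

```text
(no output)
```

View pics/c_top.png

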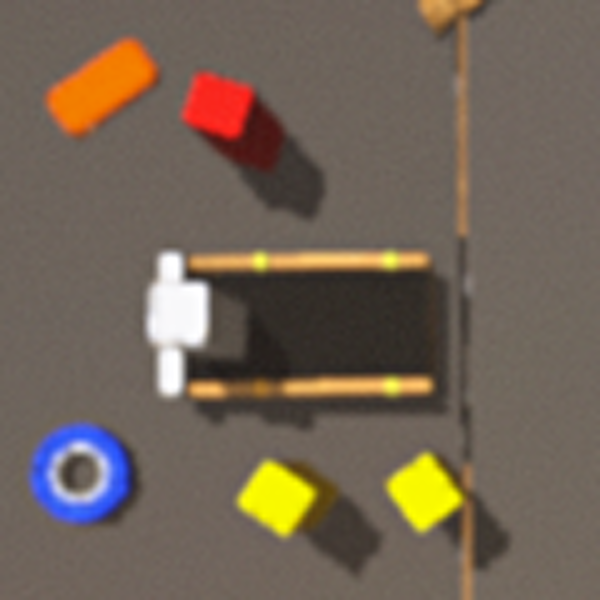

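View pics/c_scene.png

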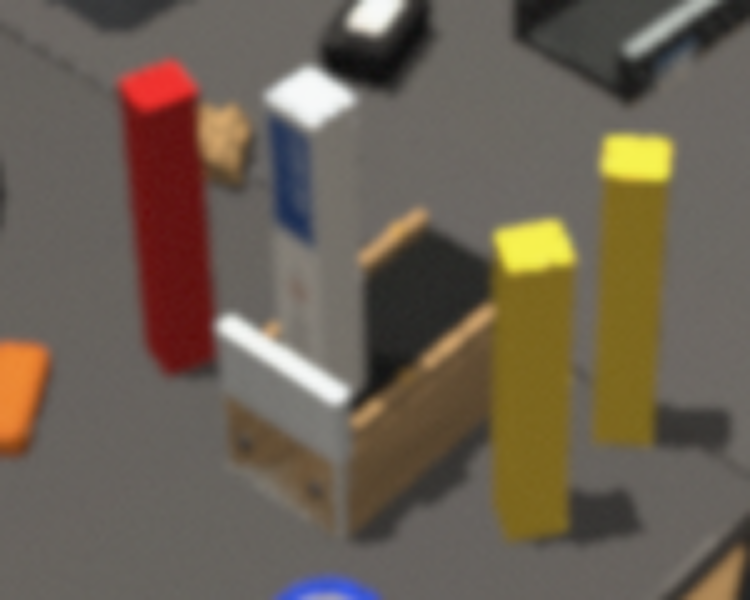

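The top crop confirms the choice. The white carton's top is centred at crop (180,314), i.e. top px (236,258). The stop runs from (170,252) to (170,397), and the strips' far ends are at (430,258) and (433,384).

```bash
cat > h.py <<'E'
import numpy as np,cv2
from bench import r,optics
def w(n,uv,z,c=None):
    c=c or optics.calibration(n); R=cv2.Rodrigues(c['rvec'])[0]; t=np.ravel(c['tvec'])
    d=R.T@np.linalg.inv(c['intrinsics'])@[uv[0],uv[1],1]; o=-R.T@t
    return o+d*(z-o[2])/d[2]
E
python3 - <<'E'
from h import *
T=lambda u,v,z:w('top',(200+u/5,195+v/5),z).round(4)
S=lambda u,v,z:w('scene',(230+u/5,235+v/5),z).round(4)
for n,a in dict(stripU=(430,258,.068),stripL=(433,384,.068),stripU0=(188,262,.068),stripL0=(190,388,.068),stopU=(170,252,.094),stopL=(170,397,.094),c1=(148,282,.233),c2=(210,282,.233),c3=(208,348,.233),c4=(148,346,.233),red=(218,105,.17),y1=(277,497,.17),y2=(425,492,.17)).items(): print(n,T(*a))
for n,a in dict(topc=(312,97,.233),stopA=(222,320,.094),stopB=(345,397,.094),y1top=(535,245,.173),y2top=(637,158,.173),redtop=(160,87,.173),y1foot=(515,538,0),y1top_=(500,265,.173)).items(): print('s',n,S(*a))
s=r.state();print(s['joints'],s['gripper_width'])
print(optics.calibration('wrist'), cv2.Rodrigues(optics.calibration('wrist')['rvec'])[0])
E
```

```text
stripU [0.495  0.1558 0.068 ]
stripL [0.4274 0.1549 0.068 ]
stripU0 [0.4948 0.2857 0.068 ]
stripL0 [0.4273 0.2847 0.068 ]
stopU [0.4983 0.2916 0.094 ]
stopL [0.422  0.2917 0.094 ]
c1 [0.4733 0.2824 0.233 ]
c2 [0.4729 0.253  0.233 ]
c3 [0.4415 0.254  0.233 ]
c4 [0.4429 0.2824 0.233 ]
red [0.566  0.2568 0.17  ]
y1 [0.37   0.2281 0.17  ]
y2 [0.3713 0.1549 0.17  ]
s topc [0.4602 0.2684 0.233 ]
s stopA [0.5009 0.291  0.094 ]
s stopB [0.4269 0.2903 0.094 ]
s y1top [0.3726 0.2278 0.173 ]
s y2top [0.3735 0.156  0.173 ]
s redtop [0.567  0.2568 0.173 ]
s y1foot [0.3703 0.2407 0.    ]
s y1top_ [0.3761 0.2467 0.173 ]
[ 1.000893    0.47767663  0.02237496  1.55627676 -0.01149228  1.1093158
 -0.08309033] 0.08783494195752803
{'intrinsics': array([[349.39866055,   0.        , 317.05231715],
       [  0.        , 349.39866055, 242.24742612],
       [  0.        ,   0.        ,   1.        ]]), 'rvec': array([-2.48106026,  1.53599699,  0.20156046]), 'tvec': array([-0.67328425, -0.03209752,  0.3902254 ])} [[ 0.44553698 -0.89525953 -0.00268028]
 [-0.86564049 -0.4315566   0.25382168]
 [-0.22839297 -0.11076678 -0.96724732]]
```

```bash
python3 -m handwheel '{"offset":[[3,-4,-4],[6,-8,-8],[10,-12,-11],[13,-16,-14],[16,-20,-16]],"dr":[[0,0,0.1],[0,0,0.2],[0,0,0.3],[0,0,0.4],[0,0,0.46]],"claw":[1,1,1,1,1]}'
python3 -m handwheel '{"offset":[[2,-5,0],[4,-10,-1],[6,-15,-1],[8,-20,-2],[10.5,-25.4,-2]],"dr":[[0,0,0],[0,0,0],[0,0,0],[0,0,0],[0,0,0]],"claw":[1,1,1,1,1]}'
python3 -m handwheel '{"offset":[[0,-5,0],[0,-10,0],[0,-16,0],[0,-16,0]],"dr":[[0,0,0],[0,0,0],[0,0,0],[0,0,0]],"claw":[1,1,1,1]}'
python3 -c "
from bench import r
s=r.state();print(s['t'],s['ee_pos'],s['eef_rot'],s['joints'])"
```

```text
t: 0.72
ee_pos: [0.3554, -0.3521, 0.384]
eef_rot: [3.141, -0.001, 0.0]
ft_force: [1.2, 0.3, 0.2]
gripper_width: 0.0878
gripper_force: 0.0
t: 1.35
ee_pos: [0.4598, -0.0985, 0.4033]
eef_rot: [3.141, -0.001, 0.001]
ft_force: [1.3, -1.0, -0.2]
gripper_width: 0.0876
gripper_force: 0.0
t: 1.85
ee_pos: [0.4583, 0.0651, 0.4026]
eef_rot: [-3.141, 0.0, 0.011]
ft_force: [0.5, -0.5, -0.7]
gripper_width: 0.0878
gripper_force: 0.0
1.85 [0.45831228 0.06510423 0.40263798] [-3.14050341e+00  9.78624566e-05  1.06690929e-02] [ 0.19649556  0.01800402 -0.47254225  1.74691345  0.00725112  1.37846157
 -1.83749291]
```

```bash
python3 -m handwheel '{"offset":[[0,0,0],[0,0,0],[0,0,0],[0,0,0],[0,0,0]],"dr":[[0.17,0,0],[0.34,0,0],[0.5,0,0],[0.66,0,0],[0.8,0,0]],"claw":[1,1,1,1,1]}'
python3 -c "
from bench import r
s=r.state();print(s['joints'])"
python3 -m handwheel '{"offset":[[0,0,0],[0,0,0],[0,0,0],[0,0,0]],"dr":[[0.17,0,0],[0.34,0,0],[0.35,0,0],[0.35,0,0]],"claw":[1,1,1,1]}'
python3 -c "
from bench import r
s=r.state();print(s['t'],s['ee_pos'],s['eef_rot'],s['joints'])"
```

```text
t: 2.48
ee_pos: [0.4594, 0.0581, 0.4026]
eef_rot: [-2.338, -0.001, -0.002]
ft_force: [0.5, 0.7, -0.4]
gripper_width: 0.0877
gripper_force: 0.0
[ 0.48379568  0.12033699 -0.25027075  1.86429936 -0.75586695  1.43749755
 -1.12565438]
t: 2.98
ee_pos: [0.4593, 0.06, 0.4028]
eef_rot: [-1.994, -0.0, 0.002]
ft_force: [0.4, -0.1, 0.2]
gripper_width: 0.0876
gripper_force: 0.0
2.975 [0.45930368 0.06003904 0.40278621] [-1.99431419e+00 -3.72749768e-04  1.80990365e-03] [ 0.57091083  0.25694824 -0.2341119   1.92543895 -0.9826494   1.56296991
 -0.90269535]
```

```bash
python3 -m handwheel '{"offset":[[0,5,2.2],[0,10,4.5],[0,15,6.7],[0,20,8.9],[0,25.6,11.4]],"dr":[[0,0,0],[0,0,0],[0,0,0],[0,0,0],[0,0,0]],"claw":[1,1,1,1,1]}'
python3 - <<'E'
from h import *
s=r.state();print(s['t'],s['ee_pos'],s['eef_rot'],s['joints'])
cv2.imwrite('pics/s1.png',cv2.resize(optics.capture('scene')[140:380,200:520,::-1],(800,600)))
E
```

```text
t: 3.6
ee_pos: [0.461, 0.0597, 0.1221]
eef_rot: [-1.996, -0.006, 0.004]
ft_force: [1.1, 0.0, -0.4]
gripper_width: 0.0878
gripper_force: 0.0
3.6 [0.4609658  0.05967331 0.12211242] [-1.99605517 -0.00579827  0.00401251] [ 0.5555813   0.70919782 -0.23113662  2.05945316 -0.98475464  1.1945604
 -0.43951347]
```

View pics/s1.png

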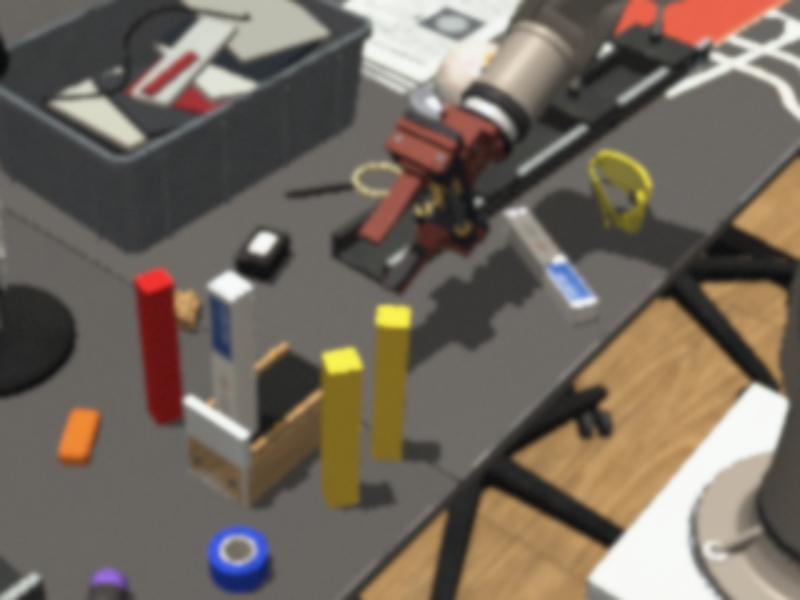

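The picture shows the gripper in the rehearsed end pose: clear of everything, above the rail's near end, with the carton still upright. I'll go back up and come down over the carton.

```bash
python3 -m handwheel '{"offset":[[0,-5,-2.2],[0,-10,-4.5],[0,-15,-6.7],[0,-20,-8.9],[0,-25.6,-11.4]],"dr":[[0,0,0],[0,0,0],[0,0,0],[0,0,0],[0,0,0]],"claw":[1,1,1,1,1]}'
python3 -m handwheel '{"offset":[[0,-1,2],[0,-2,4],[0,-3,6],[0,-4,8],[0,-4,9]],"dr":[[-0.17,0,0],[-0.34,0,0],[-0.51,0,0],[-0.68,0,0],[-0.85,0,0]],"claw":[1,1,1,1,1]}'
python3 -m handwheel '{"offset":[[0,-4,1.2],[0,-8,2.4],[0,-10.3,3.1],[0,-10.3,3.1]],"dr":[[-0.1,0,0],[-0.2,0,0],[-0.3,0,0],[-0.3,0,0]],"claw":[1,1,1,1]}'
python3 -c "
from bench import r
s=r.state();print(s['t'],s['ee_pos'],s['eef_rot'],s['joints'])"
```

```text
t: 4.28
ee_pos: [0.4582, 0.0614, 0.4068]
eef_rot: [-1.996, -0.003, 0.004]
ft_force: [1.4, -0.1, 0.3]
gripper_width: 0.0875
gripper_force: 0.0
t: 4.9
ee_pos: [0.4584, 0.1608, 0.4069]
eef_rot: [-2.849, -0.01, 0.003]
ft_force: [0.1, -1.0, -0.7]
gripper_width: 0.088
gripper_force: 0.0
t: 5.4
ee_pos: [0.4564, 0.2713, 0.4063]
eef_rot: [-3.14, -0.005, 0.01]
ft_force: [-0.5, -0.6, 0.3]
gripper_width: 0.088
gripper_force: 0.0
5.4 [0.45637334 0.27129751 0.40625766] [-3.14011234 -0.00503476  0.00969732] [-0.11197718  0.16148376 -0.62050701  1.60340126  0.09719198  1.40241734
 -2.30328261]
```

```bash
python3 -m handwheel '{"offset":[[0.2,0.3,5],[0.2,0.3,10],[0.2,0.3,15],[0.2,0.3,19],[0.2,0.3,21.6]],"dr":[[0,0,0],[0,0,0],[0,0,0],[0,0,0],[0,0,0]],"claw":[1,1,1,1,1]}'
python3 -m handwheel '{"offset":[[0,0,0]],"dr":[[0,0,0]],"claw":[1]}'
python3 - <<'E'
from h import *
s=r.state();print(s['t'],s['ee_pos'],s['eef_rot'],s['ft_force'])
a=optics.capture('wrist')[:,:,::-1]; 
cv2.imwrite('pics/w1.png',a)
E
```

```text
t: 6.02
ee_pos: [0.4611, 0.2617, 0.1876]
eef_rot: [3.141, -0.003, -0.001]
ft_force: [0.1, -0.1, 0.4]
gripper_width: 0.0877
gripper_force: 0.0
t: 6.15
ee_pos: [0.4605, 0.2617, 0.1876]
eef_rot: [3.14, -0.0, -0.0]
ft_force: [0.8, -0.4, 0.7]
gripper_width: 0.0877
gripper_force: 0.0
6.15 [0.46053617 0.26165051 0.18759042] [ 3.13996924e+00 -3.84844858e-04 -1.70033248e-04] [ 0.75952005 -0.44745512  0.69638071]
```

View pics/w1.png

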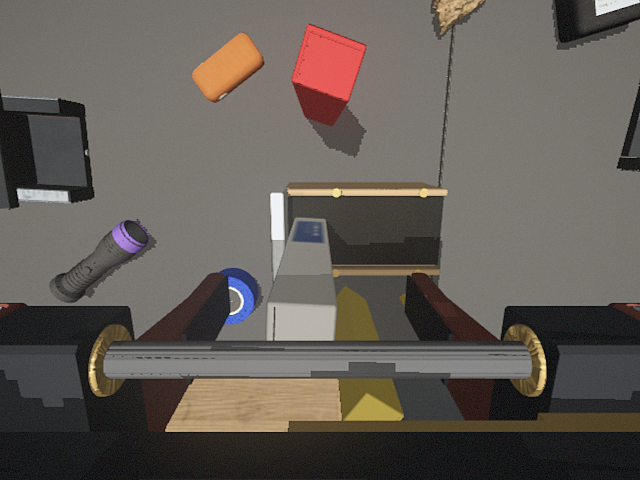

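The wrist picture shows the carton upright between the open fingers: top front edge from (270,303) to (335,303), left of the finger midline.

```bash
python3 - <<'E'
from h import *
for p,z in [((270,303),.233),((335,303),.233),((289,192),.068),((444,192),.068),((271,193),.094),((283,193),.094),((294,218),.06),((327,218),.06)]: print(p,w('wrist',p,z).round(4))
E
```

```text
(270, 303) [0.4752 0.2798 0.233 ]
(335, 303) [0.4752 0.2561 0.233 ]
(289, 192) [0.4971 0.2853 0.068 ]
(444, 192) [0.4971 0.1603 0.068 ]
(271, 193) [0.4992 0.2965 0.094 ]
(283, 193) [0.4992 0.2877 0.094 ]
(294, 218) [0.4743 0.2822 0.06  ]
(327, 218) [0.4743 0.2543 0.06  ]
```

```bash
python3 -m handwheel '{"offset":[[0,-0.6,0.2],[0,-0.6,0.2],[0,-0.6,0.2],[0,-0.6,0.2]],"dr":[[0,0,0],[0,0,0],[0,0,0],[0,0,0]],"claw":[0.6,0.3,0,-0.15]}' 5
python3 -m handwheel '{"offset":[[0,0,0],[0,0,0]],"dr":[[0,0,0],[0,0,0]],"claw":[-0.15,-0.15]}'
python3 - <<'E'
from h import *
a=optics.capture('wrist')[:,:,::-1]; s=r.state();print(s['ee_pos'])
cv2.imwrite('pics/w2.png',a)
E
```

```text
t: 6.7
ee_pos: [0.4609, 0.2693, 0.1855]
eef_rot: [-3.142, -0.0, 0.002]
ft_force: [0.6, -0.5, 0.7]
gripper_width: 0.0511
gripper_force: 0.0
t: 6.95
ee_pos: [0.4608, 0.2692, 0.1852]
eef_rot: [3.141, 0.0, 0.002]
ft_force: [-0.3, 0.2, -0.8]
gripper_width: 0.0378
gripper_force: 0.0
[0.46078266 0.26924467 0.18516332]
```

View pics/w2.png

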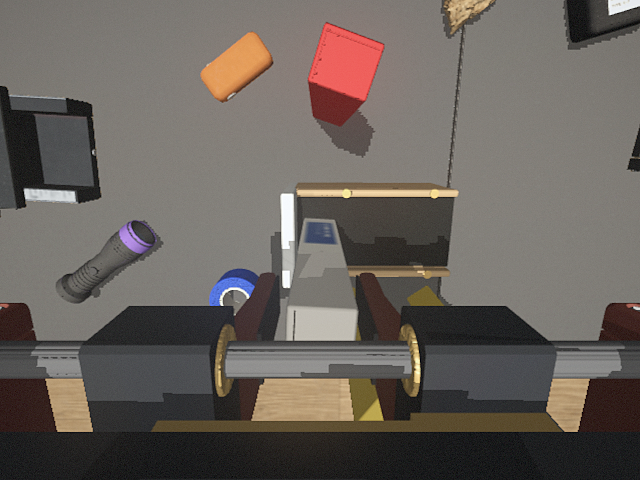

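The picture shows both fingers straddling the carton evenly (carton 290–356, fingers at 265 and 370 px). Next I'll work out the tipping path.

```bash
cat > plan.py <<'E'
import numpy as np
P=np.array([.255,.06])
def tcp(phi,g,rho):   # finger parallel to face until 66 deg, then tilt fixed
    th=min(phi,66); f,t=np.radians([phi,th]); u=np.array([-np.sin(f),np.cos(f)])
    l=.173-rho; tip=P+.173*u+l*np.array([np.sin(t),-np.cos(t)])
    return tip+g/2*np.array([np.cos(t),np.sin(t)]),t
def rows(p0,t0,seq):
    o=[];d=[];c=[]
    for phi,g,rho in seq:
        p,t=tcp(phi,g,rho); dy,dz=(p-p0)*100
        o.append([0,round(-dy*np.cos(t0)-dz*np.sin(t0),2),round(dy*np.sin(t0)-dz*np.cos(t0),2)]); d.append([round(t-t0,3),0,0]); c.append(round(g/.0439-1,2))
    print('{"offset":%s,"dr":%s,"claw":%s}'%(o,d,c), 'end',p.round(4),round(np.degrees(t),1))
    return p,t
if __name__=='__main__':
    G=lambda f:.032+max(0,min(f,66)-20)*.044/46
    R=lambda f:.125+.015*min(f,66)/66
    p,t=np.array([.2692,.1852]),0.
    ph=list(range(2,17,2))+list(range(19,67,3))+[66]
    for i in range(0,len(ph),5): p,t=rows(p,t,[(f,G(f),R(f)) for f in ph[i:i+5]])
    ph=[69,72,75,78,81,83,85,86.5,88,89,90,90.5,91,91.5,92]
    for i in range(0,len(ph),5): p,t=rows(p,t,[(f,G(f),.14) for f in ph[i:i+5]])
E
python3 plan.py
```

```text
{"offset":[[0, np.float64(0.26), np.float64(-0.07)], [0, np.float64(0.7), np.float64(-0.15)], [0, np.float64(1.15), np.float64(-0.21)], [0, np.float64(1.6), np.float64(-0.26)], [0, np.float64(2.05), np.float64(-0.29)]],"dr":[[np.float64(0.035), 0, 0], [np.float64(0.07), 0, 0], [np.float64(0.105), 0, 0], [np.float64(0.14), 0, 0], [np.float64(0.175), 0, 0]],"claw":[-0.27, -0.27, -0.27, -0.27, -0.27]} end [0.2487 0.1881] 10.0
{"offset":[[0, np.float64(0.45), np.float64(-0.09)], [0, np.float64(0.9), np.float64(-0.17)], [0, np.float64(1.35), np.float64(-0.23)], [0, np.float64(2.04), np.float64(-0.3)], [0, np.float64(2.64), np.float64(-0.34)]],"dr":[[np.float64(0.035), 0, 0], [np.float64(0.07), 0, 0], [np.float64(0.105), 0, 0], [np.float64(0.157), 0, 0], [np.float64(0.209), 0, 0]],"claw":[-0.27, -0.27, -0.27, -0.27, -0.23]} end [0.222  0.1869] 22.0
{"offset":[[0, np.float64(0.54), np.float64(-0.15)], [0, np.float64(1.1), np.float64(-0.27)], [0, np.float64(1.66), np.float64(-0.37)], [0, np.float64(2.24), np.float64(-0.45)], [0, np.float64(2.82), np.float64(-0.51)]],"dr":[[np.float64(0.052),
[... 1561 characters left out ...]
oat64(0.51)], [0, np.float64(2.0), np.float64(0.67)], [0, np.float64(2.28), np.float64(0.79)]],"dr":[[np.float64(0.0), 0, 0], [np.float64(0.0), 0, 0], [np.float64(0.0), 0, 0], [np.float64(0.0), 0, 0], [np.float64(0.0), 0, 0]],"claw":[0.73, 0.73, 0.73, 0.73, 0.73]} end [0.1276 0.0843] 66.0
{"offset":[[0, np.float64(0.28), np.float64(0.12)], [0, np.float64(0.41), np.float64(0.18)], [0, np.float64(0.55), np.float64(0.25)], [0, np.float64(0.69), np.float64(0.31)], [0, np.float64(0.82), np.float64(0.38)]],"dr":[[np.float64(0.0), 0, 0], [np.float64(0.0), 0, 0], [np.float64(0.0), 0, 0], [np.float64(0.0), 0, 0], [np.float64(0.0), 0, 0]],"claw":[0.73, 0.73, 0.73, 0.73, 0.73]} end [0.1277 0.0753] 66.0
```

```bash
python3 -m handwheel '{"offset":[[0,0,0],[0,0.26,-0.07],[0,0.7,-0.15],[0,1.15,-0.21],[0,1.6,-0.26]],"dr":[[0,0,0],[0.035,0,0],[0.07,0,0],[0.105,0,0],[0.14,0,0]],"claw":[-0.27,-0.27,-0.27,-0.27,-0.27]}'
python3 -m handwheel '{"offset":[[0,0,0]],"dr":[[0,0,0]],"claw":[-0.27]}'
python3 - <<'E'
from h import *
a=optics.capture('wrist')[:,:,::-1]; s=r.state();print(s['ee_pos'],s['eef_rot'])
b=optics.capture('scene')[200:360,230:390,::-1]
cv2.imwrite('pics/w3.png',np.hstack([cv2.resize(a[100:,150:500],(438,475)),cv2.resize(b,(360,475))]))
E
```

```text
t: 7.62
ee_pos: [0.4608, 0.2532, 0.1879]
eef_rot: [-3.001, -0.0, 0.002]
ft_force: [-0.3, 0.1, 0.6]
gripper_width: 0.0321
gripper_force: 0.0
t: 7.75
ee_pos: [0.461, 0.2521, 0.1877]
eef_rot: [-3.002, 0.0, -0.0]
ft_force: [-0.3, -0.6, -0.1]
gripper_width: 0.0323
gripper_force: 0.0
[0.46094067 0.25285933 0.18781265] [-3.00228131e+00  5.97874797e-05  7.29070278e-04]
```

View pics/w3.png

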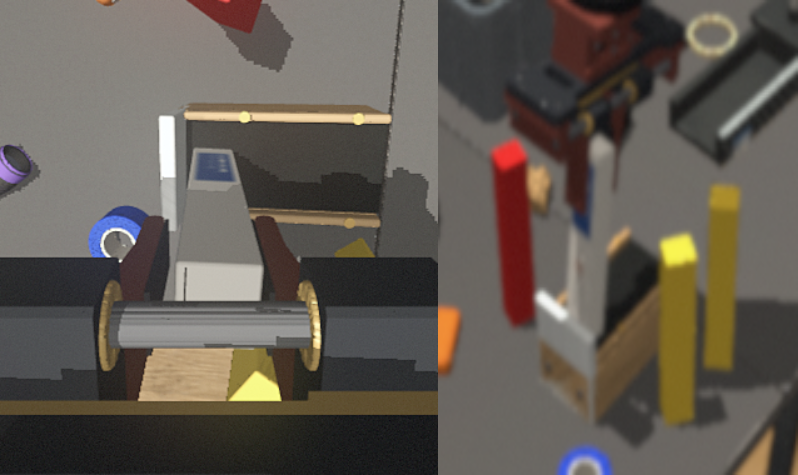

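The picture shows the carton leaning about 8° with the tool, caged between the fingers and with its foot in place. Continuing.

```bash
python3 - <<'E'
from plan import *
import numpy as np
np.set_printoptions(legacy='1.25')
G=lambda f:.032+max(0,min(f,66)-20)*.044/46
R=lambda f:.125+.015*min(f,66)/66
p,t=np.array([.2532,.1878]),np.radians(8)
ph=[10,12,14,16,19]+list(range(22,67,3))[:14]+[64,66]
ph=[10,12,14,16,19,22,25,28,31,34,37,40,43,46,49,52,55,58,62,66]
for i in range(0,20,5): p,t=rows(p,t,[(f,G(f),R(f)) for f in ph[i:i+5]])
E
```

```text
{"offset":[[0, 0.45, -0.09], [0, 0.9, -0.17], [0, 1.35, -0.23], [0, 1.81, -0.28], [0, 2.5, -0.32]],"dr":[[0.035, 0, 0], [0.07, 0, 0], [0.105, 0, 0], [0.14, 0, 0], [0.192, 0, 0]],"claw":[-0.27, -0.27, -0.27, -0.27, -0.27]} end [0.228  0.1875] 19.0
{"offset":[[0, 0.59, -0.14], [0, 1.14, -0.26], [0, 1.7, -0.35], [0, 2.27, -0.43], [0, 2.84, -0.48]],"dr":[[0.052, 0, 0], [0.105, 0, 0], [0.157, 0, 0], [0.209, 0, 0], [0.262, 0, 0]],"claw":[-0.23, -0.16, -0.1, -0.03, 0.03]} end [0.1996 0.1827] 34.0
{"offset":[[0, 0.56, -0.18], [0, 1.13, -0.33], [0, 1.71, -0.46], [0, 2.3, -0.57], [0, 2.91, -0.65]],"dr":[[0.052, 0, 0], [0.105, 0, 0], [0.157, 0, 0], [0.209, 0, 0], [0.262, 0, 0]],"claw":[0.1, 0.16, 0.23, 0.3, 0.36]} end [0.1719 0.1719] 49.0
{"offset":[[0, 0.58, -0.21], [0, 1.17, -0.4], [0, 1.77, -0.57], [0, 2.6, -0.75], [0, 3.45, -0.89]],"dr":[[0.052, 0, 0], [0.105, 0, 0], [0.157, 0, 0], [0.227, 0, 0], [0.297, 0, 0]],"claw":[0.43, 0.49, 0.56, 0.64, 0.73]} end [0.1426 0.1517] 66.0
```

```bash
python3 -m handwheel '{"offset":[[0,0.45,-0.09],[0,0.9,-0.17],[0,1.35,-0.23],[0,1.81,-0.28],[0,2.5,-0.32]],"dr":[[0.035,0,0],[0.07,0,0],[0.105,0,0],[0.14,0,0],[0.192,0,0]],"claw":[-0.27,-0.27,-0.27,-0.27,-0.27]}'
python3 -m handwheel '{"offset":[[0,0.59,-0.14],[0,1.14,-0.26],[0,1.7,-0.35],[0,2.27,-0.43],[0,2.84,-0.48]],"dr":[[0.052,0,0],[0.105,0,0],[0.157,0,0],[0.209,0,0],[0.262,0,0]],"claw":[-0.23,-0.16,-0.1,-0.03,0.03]}'
python3 - <<'E'
from h import *
a=optics.capture('wrist')[:,:,::-1]; s=r.state();print(s['ee_pos'],s['eef_rot'],s['ft_force'])
b=optics.capture('scene')[200:360,230:390,::-1]
cv2.imwrite('pics/w4.png',np.hstack([cv2.resize(a[100:,150:500],(438,475)),cv2.resize(b,(360,475))]))
E
```

```text
t: 8.48
ee_pos: [0.4607, 0.2293, 0.1879]
eef_rot: [-2.808, -0.001, 0.004]
ft_force: [-0.1, -0.2, -0.5]
gripper_width: 0.0325
gripper_force: 0.1
t: 9.1
ee_pos: [0.4609, 0.2001, 0.183]
eef_rot: [-2.546, -0.0, 0.003]
ft_force: [0.9, -0.7, -0.4]
gripper_width: 0.0451
gripper_force: 0.3
[0.46097754 0.19794017 0.1816491 ] [-2.54497162e+00  1.77346424e-03 -4.80390480e-05] [-0.57393166 -1.76020168 -1.3058282 ]
```

View pics/w4.png

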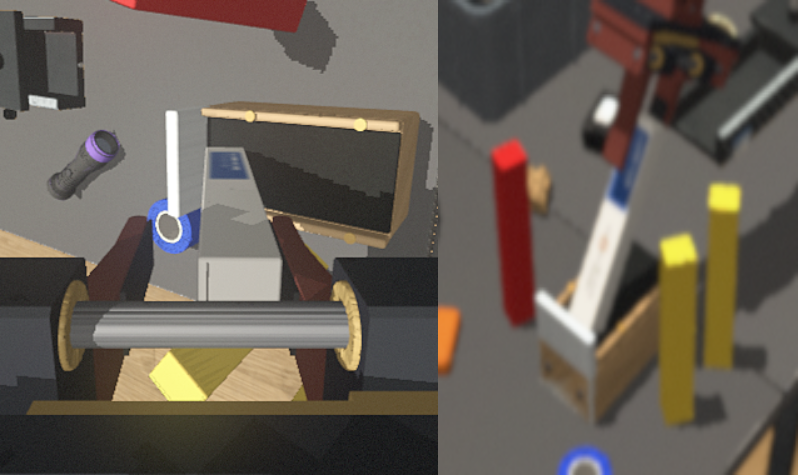

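The picture shows the carton leaning about 34°, resting on the front finger, with its foot staying put. Continuing down.

```bash
python3 -m handwheel '{"offset":[[0,0.56,-0.18],[0,1.13,-0.33],[0,1.71,-0.46],[0,2.3,-0.57],[0,2.91,-0.65]],"dr":[[0.052,0,0],[0.105,0,0],[0.157,0,0],[0.209,0,0],[0.262,0,0]],"claw":[0.1,0.16,0.23,0.3,0.36]}'
python3 -m handwheel '{"offset":[[0,0.58,-0.21],[0,1.17,-0.4],[0,1.77,-0.57],[0,2.6,-0.75],[0,3.45,-0.89]],"dr":[[0.052,0,0],[0.105,0,0],[0.157,0,0],[0.227,0,0],[0.297,0,0]],"claw":[0.43,0.49,0.56,0.64,0.73]}'
python3 -m handwheel '{"offset":[[0,0.6,0],[0,1.2,0.05],[0,1.8,0.09],[0,2.4,0.17],[0,3,0.27]],"dr":[[0,0,0],[0,0,0],[0,0,0],[0,0,0],[0,0,0]],"claw":[0.73,0.73,0.73,0.73,0.73]}'
python3 -m handwheel '{"offset":[[0,0.4,0.08],[0,0.8,0.17],[0,1.1,0.25],[0,1.4,0.32],[0,1.5,0.34]],"dr":[[0,0,0],[0,0,0],[0,0,0],[0,0,0],[0,0,0]],"claw":[0.73,0.73,0.73,0.73,0.73]}'
python3 - <<'E'
from h import *
cv2.imwrite('pics/w5.png',optics.capture('wrist')[:,:,::-1]);s=r.state();print(s['t'],s['ee_pos'],s['eef_rot'],s['ft_force'],s['joints'])
E
```

```text
t: 9.82
ee_pos: [0.4612, 0.1726, 0.1721]
eef_rot: [-2.285, -0.0, 0.004]
ft_force: [0.8, -0.2, -1.9]
gripper_width: 0.0595
gripper_force: 0.4
t: 10.45
ee_pos: [0.4615, 0.143, 0.1514]
eef_rot: [-1.988, -0.0, 0.004]
ft_force: [0.9, -1.0, -1.0]
gripper_width: 0.0754
gripper_force: 0.5
t: 11.08
ee_pos: [0.461, 0.1329, 0.1229]
eef_rot: [-1.989, -0.0, 0.002]
ft_force: [-0.2, -0.2, -0.2]
gripper_width: 0.0761
gripper_force: 0.4
t: 11.7
ee_pos: [0.461, 0.1299, 0.1079]
eef_rot: [-1.988, 0.0, 0.002]
ft_force: [0.1, 0.2, -0.5]
gripper_width: 0.0761
gripper_force: 0.4
11.75 [0.46099916 0.12988094 0.10792221] [-1.98846830e+00  1.34579168e-04  1.77903716e-03] [ 1.03129555  0.30853559 -0.83219701] [ 0.97407172  0.96064915 -0.94005361  2.08824185 -0.59590811  0.75326013
 -0.86081764]
```

```bash
python3 -m handwheel '{"offset":[[0,0.3,0.09],[0,0.6,0.18],[0,0.9,0.27],[0,1.2,0.36],[0,1.5,0.45]],"dr":[[0,0,0],[0,0,0],[0,0,0],[0,0,0],[0,0,0]],"claw":[0.73,0.73,0.73,0.73,0.73]}'
python3 -m handwheel '{"offset":[[0,0.2,0.08],[0,0.4,0.16],[0,0.5,0.2],[0,0.6,0.24],[0,0.7,0.28]],"dr":[[0,0,0],[0,0,0],[0,0,0],[0,0,0],[0,0,0]],"claw":[0.73,0.73,0.73,0.73,0.73]}'
python3 -m handwheel '{"offset":[[0,0.1,0.05],[0,0.2,0.1],[0,0.3,0.15]],"dr":[[0,0,0],[0,0,0],[0,0,0]],"claw":[0.73,0.73,0.73]}'
python3 -m handwheel '{"offset":[[0,0.1,0.05],[0,0.2,0.1],[0,0.3,0.15]],"dr":[[0,0,0],[0,0,0],[0,0,0]],"claw":[0.73,0.73,0.73]}'
python3 -c "
from bench import r
for i in range(4): s=r.state();print(s['t'],s['ee_pos'],s['ft_force'],s['gripper_force'])"
```

```text
t: 12.38
ee_pos: [0.461, 0.1279, 0.0923]
eef_rot: [-1.989, 0.0, 0.002]
ft_force: [0.2, 0.1, -0.5]
gripper_width: 0.0762
gripper_force: 0.4
t: 13.0
ee_pos: [0.4611, 0.1276, 0.085]
eef_rot: [-1.989, -0.0, 0.002]
ft_force: [0.1, -0.0, -0.9]
gripper_width: 0.0761
gripper_force: 0.4
t: 13.38
ee_pos: [0.4611, 0.1279, 0.0817]
eef_rot: [-1.988, -0.0, 0.002]
ft_force: [-0.3, -0.3, -0.7]
gripper_width: 0.0756
gripper_force: 0.0
t: 13.75
ee_pos: [0.461, 0.128, 0.0783]
eef_rot: [-1.989, -0.0, 0.002]
ft_force: [-0.1, 0.1, -0.8]
gripper_width: 0.0757
gripper_force: 0.0
13.75 [0.46102237 0.12800142 0.078273  ] [-0.12182584  0.13217645 -0.79629531] 0.0
13.75 [0.46102237 0.12800142 0.078273  ] [-0.12182584  0.13217645 -0.79629531] 0.0
13.75 [0.46102237 0.12800142 0.078273  ] [-0.12182584  0.13217645 -0.79629531] 0.0
13.75 [0.46102237 0.12800142 0.078273  ] [-0.12182584  0.13217645 -0.79629531] 0.0
```

```bash
python3 -m handwheel '{"offset":[[0,0.4,-0.9],[0,1,-2.3],[0,1.8,-4],[0,2.6,-5.8],[0,3.3,-7.3]],"dr":[[0,0,0],[0,0,0],[0,0,0],[0,0,0],[0,0,0]],"claw":[0.73,0.73,0.73,0.73,0.73]}'
python3 -m handwheel '{"offset":[[0,0,0],[0,0,0],[0,0,0],[0,0,0],[0,0,0]],"dr":[[-0.1,0,0],[-0.2,0,0],[-0.28,0,0],[-0.28,0,0],[-0.28,0,0]],"claw":[0,-1,-1,-1,-1]}' 10
python3 -m handwheel '{"offset":[[0,0,0],[0,0,0],[0,0,0],[0,0,0],[0,0,0]],"dr":[[0,0,0],[0,0,0],[0,0,0],[0,0,0],[0,0,0]],"claw":[-1,-1,-1,-1,-1]}'
python3 - <<'E'
from h import *
a=optics.capture('top')[:,:,::-1];s=r.state();print(s['t'],s['ee_pos'],s['eef_rot'])
b=optics.capture('scene')[:,:,::-1]
cv2.imwrite('pics/x.png',np.hstack([cv2.resize(a[210:310,210:310],(400,400),interpolation=2),cv2.resize(b[220:360,250:390],(400,400),interpolation=2)]))
E
```

```text
t: 14.38
ee_pos: [0.4615, 0.0458, 0.0775]
eef_rot: [-1.989, -0.0, 0.0]
ft_force: [0.7, 0.4, 0.4]
gripper_width: 0.0761
gripper_force: 0.0
t: 15.0
ee_pos: [0.4611, 0.0471, 0.0774]
eef_rot: [-2.268, 0.001, 0.001]
ft_force: [0.3, 0.0, 0.4]
gripper_width: 0.0296
gripper_force: 0.0
t: 15.62
ee_pos: [0.4612, 0.0479, 0.0777]
eef_rot: [-2.268, 0.0, 0.002]
ft_force: [0.4, 0.5, 0.5]
gripper_width: 0.0003
gripper_force: 0.0
15.675 [0.46117512 0.04785511 0.077765  ] [-2.26857960e+00 -1.70636640e-05  1.84255725e-03]
```

View pics/x.png

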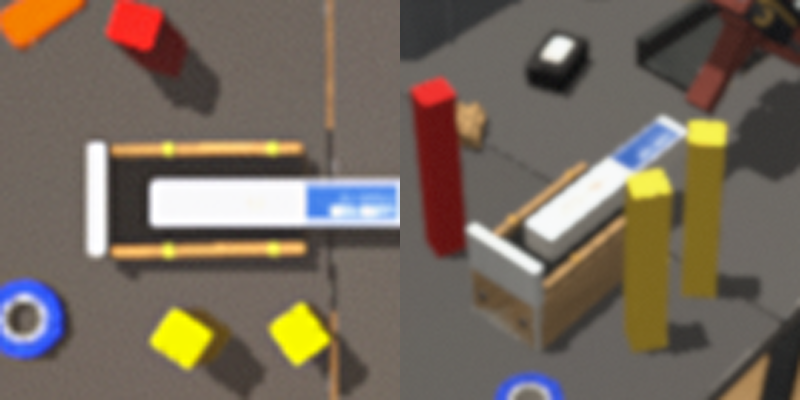

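The last picture shows the carton lying flat on the lining between the strips, its foot about 30 mm from the stop (top crop x 150 against 107) and its far end over the open end. Now the push back.

```bash
python3 -m handwheel '{"offset":[[0,0,0.8],[0,0,1.6],[0,0,2.3],[0,0,2.3]],"dr":[[0,0,0],[0,0,0],[0,0,0],[0,0,0]],"claw":[-1,-1,-1,-1]}'
python3 -m handwheel '{"offset":[[0,-0.25,0.3],[0,-0.5,0.6],[0,-0.75,0.9],[0,-1,1.2],[0,-1.25,1.5]],"dr":[[0,0,0],[0,0,0],[0,0,0],[0,0,0],[0,0,0]],"claw":[-1,-1,-1,-1,-1]}'
python3 -m handwheel '{"offset":[[0,-0.15,0.18],[0,-0.3,0.36],[0,-0.45,0.54],[0,-0.6,0.72],[0,-0.7,0.84]],"dr":[[0,0,0],[0,0,0],[0,0,0],[0,0,0],[0,0,0]],"claw":[-1,-1,-1,-1,-1]}'
python3 - <<'E'
from h import *
a=optics.capture('top');s=r.state();print(s['t'],s['ee_pos'],s['ft_force'])
row=a[255:266,225:330].mean(0); 
print([(225+i,int(v.min())) for i,v in enumerate(row)][:35])
E
```

```text
t: 16.23
ee_pos: [0.4607, 0.0663, 0.0627]
eef_rot: [-2.268, 0.001, 0.003]
ft_force: [-0.4, 0.2, 1.4]
gripper_width: 0.0002
gripper_force: 0.0
t: 16.85
ee_pos: [0.4614, 0.085, 0.0629]
eef_rot: [-2.269, -0.0, 0.001]
ft_force: [-0.2, -1.5, 1.4]
gripper_width: 0.0005
gripper_force: 0.6
t: 17.48
ee_pos: [0.4611, 0.0961, 0.0629]
eef_rot: [-2.269, -0.0, 0.002]
ft_force: [-0.2, -1.2, 0.9]
gripper_width: 0.0006
gripper_force: 0.7
17.525 [0.46104904 0.09621757 0.06294214] [ 0.03633323 -1.10013733  1.23534814]
[(225, 95), (226, 95), (227, 95), (228, 94), (229, 92), (230, 95), (231, 152), (232, 235), (233, 250), (234, 252), (235, 249), (236, 172), (237, 69), (238, 39), (239, 38), (240, 70), (241, 161), (242, 229), (243, 235), (244, 236), (245, 236), (246, 236), (247, 236), (248, 237), (249, 236), (250, 235), (251, 235), (252, 236), (253, 237), (254, 236), (255, 236), (256, 237), (257, 238), (258, 241), (259, 242)]
```

```bash
python3 -m handwheel '{"offset":[[0,-0.1,0.12],[0,-0.2,0.24],[0,-0.3,0.36],[0,-0.4,0.48],[0,-0.45,0.54]],"dr":[[0,0,0],[0,0,0],[0,0,0],[0,0,0],[0,0,0]],"claw":[-1,-1,-1,-1,-1]}'
python3 -m handwheel '{"offset":[[0,-0.06,0.08],[0,-0.13,0.15]],"dr":[[0,0,0],[0,0,0]],"claw":[-1,-1]}'
python3 - <<'E'
from h import *
a=optics.capture('top')
row=a[255:266,225:330].mean(0); 
print([(225+i,int(v.min())) for i,v in enumerate(row)][5:20])
print(w('top',(236.5,260),.094),w('top',(240.8,260),.086))
E
```

```text
t: 18.15
ee_pos: [0.461, 0.1031, 0.0629]
eef_rot: [-2.269, -0.0, 0.002]
ft_force: [0.3, -1.4, 0.8]
gripper_width: 0.0003
gripper_force: 0.8
t: 18.4
ee_pos: [0.4611, 0.105, 0.0629]
eef_rot: [-2.269, 0.0, 0.002]
ft_force: [0.2, -1.5, 1.2]
gripper_width: 0.0004
gripper_force: 0.5
[(230, 96), (231, 152), (232, 236), (233, 250), (234, 252), (235, 246), (236, 166), (237, 120), (238, 195), (239, 226), (240, 228), (241, 227), (242, 228), (243, 229), (244, 230)]
[0.45966555 0.28510764 0.094     ] [0.45989883 0.27484789 0.086     ]
```

Nearly there: about 1–3 mm left. I'll push in small steps and watch the force.

```bash
for i in 1; do :; done; python3 -m handwheel '{"offset":[[0,-0.06,0.08],[0,-0.06,0.08]],"dr":[[0,0,0],[0,0,0]],"claw":[-1,-1]}' | grep -E "ee_pos|ft"
python3 -m handwheel '{"offset":[[0,-0.06,0.08],[0,-0.06,0.08]],"dr":[[0,0,0],[0,0,0]],"claw":[-1,-1]}' | grep -E "ee_pos|ft"
python3 -m handwheel '{"offset":[[0,-0.06,0.08],[0,-0.06,0.08]],"dr":[[0,0,0],[0,0,0]],"claw":[-1,-1]}' | grep -E "ee_pos|ft"
```

```text
ee_pos: [0.461, 0.106, 0.0628]
ft_force: [0.4, 0.3, 0.1]
ee_pos: [0.4611, 0.107, 0.0628]
ft_force: [0.7, -0.8, -0.1]
ee_pos: [0.4611, 0.108, 0.0627]
ft_force: [0.1, -0.7, 0.4]
```

```bash
python3 -m handwheel '{"offset":[[0,-0.06,0.08],[0,-0.06,0.08]],"dr":[[0,0,0],[0,0,0]],"claw":[-1,-1]}' | grep -E "ee_pos|ft"
python3 - <<'E'
from h import *
a=optics.capture('top')
row=a[255:266,225:330].mean(0); print([(225+i,int(v.min())) for i,v in enumerate(row)][5:20]); print(r.state()['ft_force'],r.state()['gripper_force'])
b=cv2.inRange(a[235:285,238:300],(200,200,200),(255,255,255)); ys,xs=np.where(b); print(xs.min(),xs.max(),ys.min(),ys.max())
for x in (5,20,35): q=np.where(b[:,x])[0]; print(q.min()+235,q.max()+235)
E
```

```text
ee_pos: [0.4611, 0.109, 0.0627]
ft_force: [0.3, -1.0, -0.0]
[(230, 96), (231, 152), (232, 235), (233, 250), (234, 250), (235, 241), (236, 211), (237, 218), (238, 226), (239, 226), (240, 226), (241, 227), (242, 227), (243, 226), (244, 228)]
[-0.24307121  0.0081088   0.49204564] 0.30206042574718595
0 61 20 32
257 267
256 266
256 266
```

```bash
python3 -m handwheel '{"offset":[[0,-0.03,0.04],[0,-0.03,0.04]],"dr":[[0,0,0],[0,0,0]],"claw":[-1,-1]}' | grep -E "ee_pos|force"
python3 -m handwheel '{"offset":[[0,-0.03,0.04],[0,-0.03,0.04]],"dr":[[0,0,0],[0,0,0]],"claw":[-1,-1]}' | grep -E "ee_pos|force"
python3 -m handwheel '{"offset":[[0,-0.03,0.04],[0,-0.03,0.04]],"dr":[[0,0,0],[0,0,0]],"claw":[-1,-1]}' | grep -E "ee_pos|force"
```

```text
ee_pos: [0.4611, 0.1094, 0.0627]
ft_force: [0.3, -0.9, 0.9]
gripper_force: 0.5
ee_pos: [0.4611, 0.1098, 0.0626]
ft_force: [0.7, -1.3, 1.6]
gripper_force: 1.1
ee_pos: [0.4612, 0.1099, 0.0625]
ft_force: [-1.3, -5.2, 3.0]
gripper_force: 2.6
```

The force rose to 5 N and the motion stalled, so the foot is against the stop. Now I'll retreat straight back and check.

```bash
python3 -m handwheel '{"offset":[[0,0.13,-0.15],[0,0.6,-0.8],[0,1.9,-2.3],[0,3.9,-4.6],[0,5.1,-6.1]],"dr":[[0,0,0],[0,0,0],[0,0,0],[0,0,0],[0,0,0]],"claw":[-1,-1,-1,-1,-1]}'
python3 -m handwheel '{"offset":[[0,-2,-1.7],[0,-6,-5],[0,-9,-7.5],[0,-9,-7.5],[0,-9,-7.5]],"dr":[[0,0,0],[0,0,0],[0,0,0],[0,0,0],[0,0,0]],"claw":[-1,-1,-1,-1,-1]}'
python3 - <<'E'
from h import *
a=optics.capture('top')
row=a[255:266,225:330].mean(0); print([(225+i,int(v.min())) for i,v in enumerate(row)][5:16])
b=cv2.inRange(a[235:285,:],(170,170,170),(255,255,255))
for x in (240,250,260,270): q=np.where(b[:,x])[0]; print(x,q.min()+235,q.max()+235)
old=cv2.imread('pics/top0.png')[:,:,::-1]; d=cv2.absdiff(a,old).max(2)>60
n,l,st,c=cv2.connectedComponentsWithStats(d.astype('uint8')); print([list(x) for x in st[1:] if x[4]>15])
E
```

```text
t: 20.88
ee_pos: [0.4615, 0.0282, 0.0623]
eef_rot: [-2.27, 0.0, -0.001]
ft_force: [0.3, 0.3, -0.2]
gripper_width: 0.0004
gripper_force: 0.0
t: 21.5
ee_pos: [0.4608, 0.0307, 0.1793]
eef_rot: [-2.269, 0.001, 0.001]
ft_force: [0.9, -0.4, 0.2]
gripper_width: 0.0003
gripper_force: 0.0
[(230, 94), (231, 151), (232, 234), (233, 249), (234, 250), (235, 241), (236, 214), (237, 218), (238, 225), (239, 226), (240, 226)]
240 256 267
250 256 267
260 256 267
270 256 267
[[np.int32(453), np.int32(220), np.int32(28), np.int32(22), np.int32(227)], [np.int32(380), np.int32(223), np.int32(135), np.int32(92), np.int32(2732)], [np.int32(352), np.int32(243), np.int32(27), np.int32(27), np.int32(345)], [np.int32(468), np.int32(243), np.int32(20), np.int32(6), np.int32(45)], [np.int32(236), np.int32(251), np.int32(66), np.int32(18), np.int32(827)], [np.int32(229), np.int32(252), np.int32(3), np.int32(12), np.int32(29)], [np.int32(245), np.int32(271), np.int32(12), np.int32(4), np.int32(37)], [np.int32(582), np.int32(305), np.int32(58), np.int32(50), np.int32(1623)], [np.int32(617), np.int32(306), np.int32(7
[... 518 characters left out ...]
np.int32(106), np.int32(2066)], [np.int32(571), np.int32(394), np.int32(16), np.int32(21), np.int32(82)], [np.int32(389), np.int32(423), np.int32(15), np.int32(3), np.int32(29)], [np.int32(565), np.int32(435), np.int32(24), np.int32(41), np.int32(388)], [np.int32(472), np.int32(441), np.int32(53), np.int32(39), np.int32(1211)], [np.int32(526), np.int32(450), np.int32(34), np.int32(30), np.int32(167)], [np.int32(536), np.int32(451), np.int32(35), np.int32(29), np.int32(463)], [np.int32(402), np.int32(457), np.int32(13), np.int32(23), np.int32(202)], [np.int32(340), np.int32(465), np.int32(5), np.int32(15), np.int32(18)], [np.int32(354), np.int32(478), np.int32(35), np.int32(2), np.int32(54)]]
```

```bash
python3 -c "
from bench import r
print(r.sign_off())"
```

```text
the job is handed in; nothing more can be done
None
```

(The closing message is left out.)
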